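# Press a bonded test coupon home with a quick clamp

### The job

On the bench are two board-mounted quick clamps: one is already closed on its coupon and must be left alone, the other is open with a coupon standing loose between its jaws. On the open one, squeeze the sprung trigger towards its grip post, letting it spring back each time, until the moving jaw has pushed the coupon tight against the fixed jaw and the clamp holds it there by itself; do not push the coupon or the jaw directly. Then press the release tab down until the jaw has sprung all the way back open, and leave the coupon standing against the fixed jaw.

Things in the scene. Friction and masses are not known exactly. Their poses are not given: they have to be found in the camera images.
- clamp: Clamp to use, black, fixed to the bench; its jaws are open. Origin at bench level under it; x runs along the bar from jaws to trigger. Along x: fixed jaw face -130 mm, moving jaw face -80 when open, head -10 to 132 (44 mm wide, top 64 mm high), tab centre 15, fixed upright grip post 67 to 81 (28 wide, top 122 high), resting trigger 105 to 115. All on its centre line. Jaws 60 wide, up to 76 high.
- clamp_trigger_mid (a point): Middle of its upright grey trigger blade (10 mm thick, 24 wide, 64 to 122 mm above the bench), this point 100 mm up. Axes as the clamp's; squeezing moves it along -x towards the post. The post does not move: pinch both (48 mm over the outsides at rest, 28 squeezed) centred on the squeezed pair, 29 mm from the resting blade's centre, or push the blade from behind with closed fingers.
- clamp_trigger (a joint): Squeeze of that trigger in m: 0 at rest, 0.020 full; springs back when let go. The first 3 to 9 mm are idle (a ratchet picks up a tooth), then the jaw advances as far as the trigger does; let it come fully back before the next squeeze. Takes 12 to 18 N while the jaw moves; with the jaw tight it only gives way, at up to 24 N.
- clamp_jaw (a joint): Advance of the moving jaw towards the fixed jaw in m: 0 fully open, 0.032 when it holds the coupon tight on the fixed jaw. It stays where the trigger has brought it (2 to 3 squeezes are needed) until the release tab is pressed; then it springs back to 0 in about half a second.
- clamp_tab_top (a point): Centre of the top of its grey release tab, a flat plate 28 (along x) x 34 mm on the head, 79 mm above the bench, between the jaws and the grip post (post face 52 mm away). Press straight down: 8 N to start, 10 N at its full travel of 8 mm; 3 mm is enough to free the jaw; it springs up again.
- clamp_tab (a joint): How far that release tab is pressed down, in m: 0 up, 0.008 fully down.
- clamp_seat (a point): Centre of the fixed jaw's face of that clamp, 42 mm above the bench; x points from that face towards the moving jaw. Fixed.
- coupon_mid (a point): Centre of the loose straw-coloured laminate coupon standing between the open jaws: 18 mm thick (its x) x 60 wide x 60 tall, 100 g, on the board, so its centre is 42 mm above the bench. When home its centre is 9 mm from the fixed jaw's face.
- other_trigger (a joint): Trigger of the other clamp, the same make but already closed tight on its coupon: 0 at rest, in m. Leave alone.
- other_tab (a joint): Release tab of the other, closed clamp: 0 up, in m. Leave alone.
- other_trigger_mid (a point): Middle of the trigger blade of the other, closed clamp, 100 mm above the bench; that clamp has the same size and layout, its tab 95 mm from this point along -x.
Mind the look-alikes: they are no part of the job. Leave any turquoise look-alike of the part that bears coupon_mid alone.

How it is judged:
By the outcome, as a careful person would: the job done as asked, in the order asked, and still so for the second after the job is handed in, with the robot touching nothing.
It also fails if it takes over 51 s, if anything falls off the work surface, if the arm or the gripper's body presses on something with over 40 N, if the wrist force passes 120 N, or if a joint passes its speed limit or range.

### The arm

A 6-joint arm with a two-finger parallel gripper is mounted at the origin on the work surface. World frame = base frame: x ahead of the robot, y to its left, z up, the work surface at z = 0. Lengths are in mm, angles in rad, forces in N, time in s.
With the tool pointing down it reaches from about 350 to 775 mm from the base axis. Payload 7.3 kg.
Tool frame: the origin (TCP) lies at the very end of the fingers, on their centre line; the grasp point (between the pads) lies 19 mm behind it; x points along the fingers, y is the direction in which the jaws open and shut, and the axes are right-handed (so a half turn about x gives the same grasp; the last joint's range is limited). The gripper opens to 92 mm and grips with 3 to 60 N. Pads are 19 mm wide; open, the fingers measure 130 mm over their backs; the gripper's body (75 mm by 190 mm) begins 47 mm behind the grasp point.
Start: joints at [-1.483, 0.342, 1.524, -0, 1.275, -0.146], TCP at [121.651, -510.733, 205.541] pointing down, gripper open.
Joint ranges: [-2.53, 2.53], [-0.77, 2.02], [0.04, 2.7], [-1, 4.14], [0.28, 2.66], [-3.11, 3.11]. Speed limits (rad/s): [2.57, 2.57, 3.14, 3.14, 3.14, 3.14].

### API

Orientations are given as [roll, pitch, yaw] about the fixed x, y, z axes, in that order (R = Rz(yaw) Ry(pitch) Rx(roll)).
In Python, from plant import sensors, capture, bot gives the robot as it stands.
- The arm moves only by the shell command python3 -m crank 'ROWS' [OPENING]. ROWS is JSON, a list of rows, each an object of numbers: "dx", "dy", "dz": the shift along the tool's x, y, z in cm; "spin": the turn about the tool's x in rad. A call has 1 to 20 rows; each row is the pose to reach, as a shift and turn from the pose commanded when the call began, along the tool's axes at that moment; what a row does not reach only later rows make up. A row lasts 1/12 s, in which the tool goes at most 41.7 mm and 7.16 degrees, less where a joint would pass 70% of its speed; a pose out of reach is approached as far as the arm can. A call with a gripper value outside its range is refused whole. OPENING is the opening in per cent of the stroke, from 0 (shut) to 100 (fully open), set as the call begins (- or left out, the last holds). The fingers move at their own pace and stop on an object; the grip force is fixed at half the most. Time passes only in rows, so rows that repeat a pose let the fingers close. It gives the time, the measured TCP pose, the force and the opening at its end, in the units of the state.
- sensors.get_obs(): the state, without advancing time (a new reading comes with each control period).
- capture(name): name is "side" or "top" or "wrist"; returns a dict with "frame" (420x560x3 uint8, blue, green, red), "vfov" (degrees; the focal length in pixels is half the picture's height over the tangent of half this angle, whatever the lens; pixels are square), "cx", "cy" (the principal point, pixels), "view" (4x4, takes a point from world to camera coordinates); the wrist camera has in their place "mount" (4x4, takes a point from camera to tool coordinates, whose origin is the TCP and whose axes are the tool frame's). Camera axes: x right, y down, z forward; pixel columns grow to the right and rows downward; lengths in mm; the calibration is good to about 2 mm. A picture is of the moment at which its call begins: read the wrist's pose just before it. There is no depth.
- bot.close_job(): hands the job in, once; it reports no verdict.
The state is a dict: "time": time; "joint_positions": joint angles; "dq": joint speeds; "tau": joint torques, N m; "tool_pos": TCP position; "tcp_rot": TCP orientation; "contact_force": force on the tool from outside, world axes, zero at the start; "moment": the same for the moment, N m; "grip_width": finger opening in mm.
Only numpy, scipy, OpenCV 4.12 (cv2) and the standard library are available. Lean on these libraries where they do the work, as an engineer would, in place of code of your own. Each camera call takes 0.05 s, during which the arm holds its last target.

## Working session

There is one attempt and no reset: what is moved stays moved. The work goes in short steps, Python scripts to look and compute and a shell command to move; the robot and the scene stay as the last step left them, time stands still between calls to the robot, and variables do not carry over. Pictures are saved under pics/ and viewed, and the job is handed in when it is done.

```bash
ls; mkdir -p pics; python3 - <<'E'
from plant import sensors,capture,bot
import cv2
print(sensors.get_obs())
for n in("side","top","wrist"):
    c=capture(n);cv2.imwrite(f"pics/{n}0.png",c["frame"])
    print(n,{k:v for k,v in c.items() if k!="frame"})
E
```

```text
pics
{'time': 0.0, 'joint_positions': array([-1.48304146e+00,  3.42723231e-01,  1.52506009e+00, -1.69954747e-05,
        1.27539350e+00, -1.45988159e-01]), 'dq': array([-0.00160358,  0.00015609,  0.00074998, -0.00043506, -0.00045636,
        0.00100635]), 'tau': array([-1.67695100e-03, -4.31242025e+01, -2.44223410e+01,  7.15413317e-02,
        5.57461591e-02, -1.24529652e-04]), 'tool_pos': array([ 121.5822102 , -510.25466043,  204.82969749]), 'tcp_rot': array([-1.70652618,  1.56921207,  1.66881446]), 'contact_force': array([-0.92603452,  0.5089705 , -0.46921255]), 'moment': array([-0.03363363, -0.01629533,  0.05303575]), 'grip_width': 91.891215133009}
side {'vfov': 44.70616424333852, 'cx': 272.11727953547626, 'cy': 217.9188772422367, 'view': array([[-9.97227688e-01, -7.37063348e-02,  1.02134297e-02,
         5.98906533e+02],
       [-5.22214581e-02,  5.95453150e-01, -8.01691004e-01,
         1.39441931e+02],
       [ 5.30080867e-02, -8.00001827e-01, -5.97651420e-01,
         9.90535173e+02],
       [ 0.00000000e+00,  0.00000000e+00,  0.00000000e+00,
         1.00000000e+00]])}
top {'
[... 158 characters left out ...]
502e+01],
       [-9.93497974e-01,  1.39329468e-02, -1.12994022e-01,
         6.18736303e+02],
       [ 1.13005668e-01,  4.88572884e-05, -9.93594342e-01,
         9.07950293e+02],
       [ 0.00000000e+00,  0.00000000e+00,  0.00000000e+00,
         1.00000000e+00]])}
wrist {'vfov': 69.85328559349219, 'cx': 279.841563689733, 'cy': 208.1177308845078, 'mount': array([[ 3.56914915e-04, -2.68154458e-01,  9.63375866e-01,
        -1.79380655e+02],
       [ 9.99998667e-01,  1.63082394e-03,  8.34547281e-05,
         1.31743271e-01],
       [-1.59347518e-03,  9.63374552e-01,  2.68154683e-01,
        -7.36224450e+01],
       [ 0.00000000e+00,  0.00000000e+00,  0.00000000e+00,
         1.00000000e+00]])}
```

View pics/side0.png

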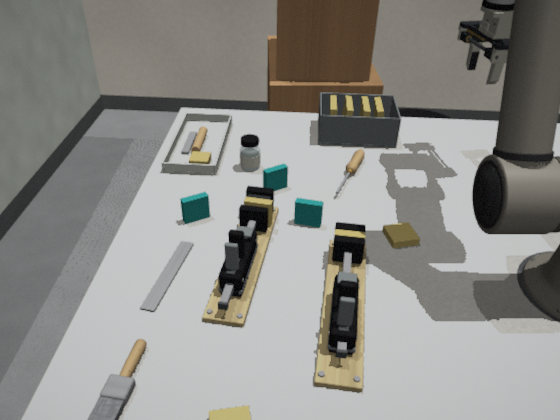

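View pics/top0.png

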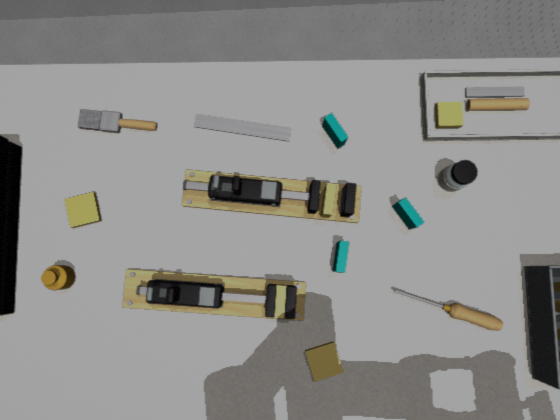

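View pics/wrist0.png

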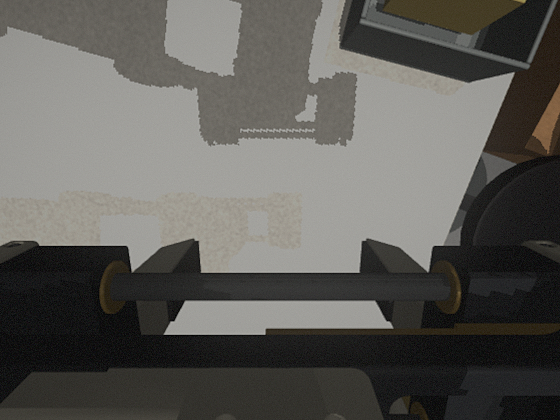

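```bash
python3 - <<'E'
import cv2
a=cv2.imread("pics/top0.png");cv2.imwrite("pics/topz.png",cv2.resize(a[160:230,175:370],None,fx=4,fy=4,interpolation=cv2.INTER_CUBIC))
a=cv2.imread("pics/side0.png");cv2.imwrite("pics/sidez.png",cv2.resize(a[180:325,195:300],None,fx=4,fy=4,interpolation=cv2.INTER_CUBIC))
E
```

```text
(no output)
```

View pics/topz.png

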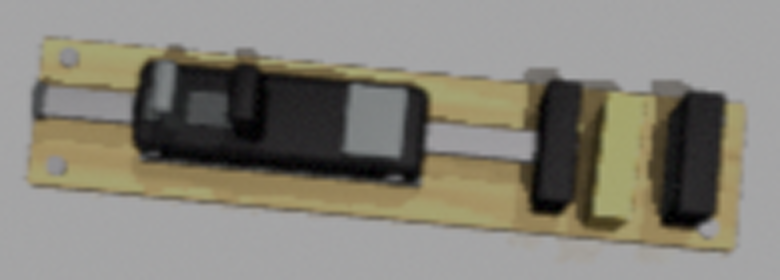

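View pics/sidez.png

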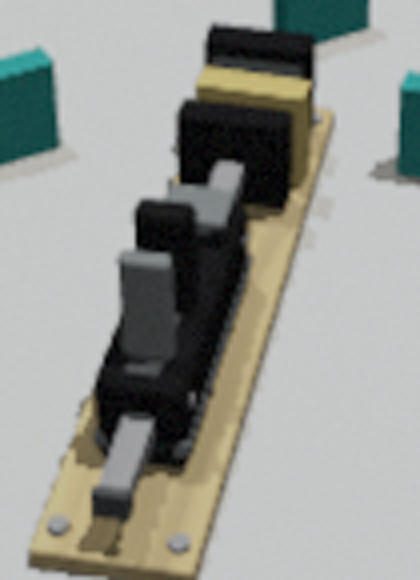

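```bash
cat > h.py <<'E'
import numpy as np
from plant import sensors,capture,bot
from scipy.spatial.transform import Rotation as R
def proj(c,P,V=None):
    V=c["view"] if V is None else V
    f=c["frame"].shape[0]/2/np.tan(np.radians(c["vfov"]/2))
    q=np.asarray(P)@V[:3,:3].T+V[:3,3]
    return q[:,:2]/q[:,2:]*f+[c["cx"],c["cy"]]
def toolT(o):
    T=np.eye(4);T[:3,:3]=R.from_euler("xyz",o["tcp_rot"]).as_matrix();T[:3,3]=o["tool_pos"];return T
def wview(c,o): return np.linalg.inv(toolT(o)@c["mount"])
def rz(P,p):
    c,s=np.cos(p[2]),np.sin(p[2]);P=np.asarray(P,float)
    return np.c_[p[0]+c*P[:,0]-s*P[:,1],p[1]+s*P[:,0]+c*P[:,1],P[:,2]]
E
cat > fit.py <<'E'
from h import *
from scipy.optimize import least_squares
t=np.array([[347,84,29,-17,79],[407,86,1,-17,79],[403,153,1,17,79],[344,148,29,17,79],[233,67,81,-14,122],[258,67,67,-14,122],[152,62,115,-12,122],[174,65,105,-12,122],[675,93,-130,-30,76],[582,84,-80,-30,76]],float)
s=np.array([[120,252,115,-12,122],[170,252,115,12,122],[137,202,81,-14,122],[192,204,81,14,122]],float)
t[:,:2]=(t[:,:2]-1.5)/4+[175,160]; s[:,:2]=(s[:,:2]-1.5)/4+[195,180]
ct,cs=capture("top"),capture("side")
def f(p): return np.r_[(proj(ct,rz(t[:,2:],p))-t[:,:2]).ravel(),(proj(cs,rz(s[:,2:],p))-s[:,:2]).ravel()]
r=least_squares(f,[600,50,1.5],loss="soft_l1")
print(r.x);print(f(r.x).reshape(-1,2).round(1))
for nm,sl in(("top",slice(0,20)),("side",slice(20,28))):
    q=least_squares(lambda p:f(p)[sl],r.x);print(nm,q.x)
for n,P in dict(trig=[110,0,100],pair=[81,0,100],tab=[15,0,79],seat=[-130,0,42],post=[74,0,122]).items(): print(n,rz([P],r.x))
E
python3 fit.py
```

```text
[655.82644805 -43.3070636    1.45995642]
[[ 0.6  0.1]
 [ 0.3  1. ]
 [-0.4  2. ]
 [-0.5  1.8]
 [-0.5 -1.1]
 [ 1.  -0.4]
 [ 0.9 -0.6]
 [ 0.9 -0.8]
 [ 2.8 -0.7]
 [-0.2 -0.9]
 [-0.   2.4]
 [ 0.8  4.1]
 [-0.5  2.9]
 [ 0.8  4.3]]
top [655.97401684 -42.44364846   1.46395944]
side [659.11584291 -53.06648983   1.47576005]
trig [[667.99388854  66.01792619 100.        ]]
pair [[664.78610877  37.19588342 100.        ]]
tab [[657.48564448 -28.39911045  79.        ]]
seat [[ 641.44674566 -172.50932426   42.        ]]
post [[664.01181711  30.23883862 122.        ]]
```

```bash
cat > go.py <<'E'
from h import *
import sys
o=sensors.get_obs();T=toolT(o)
x,y,z,yaw=map(float,sys.argv[1:5])
d=T[:3,:3].T@(np.array([x,y,z])-T[:3,3])
print("t",o["time"],"pos",o["tool_pos"].round(1),"F",o["contact_force"].round(1),"w",o["grip_width"].round(1));print(T[:3,:3].round(3))
u=np.array([np.cos(yaw),np.sin(yaw),0]);v=T[:3,:3].T@u
a=np.arctan2(v[2],v[1]);a=(a+np.pi/2)%np.pi-np.pi/2
print("cm",(d/10).round(2),"spin",a, "q",o["joint_positions"].round(2))
E
python3 go.py 660 0 260 1.465
```

```text
Traceback (most recent call last):
  File "go.py", line 6, in <module>
    print("t",o["time"],"pos",o["tool_pos"].round(1),"F",o["contact_force"].round(1),"w",o["grip_width"].round(1));print(T[:3,:3].round(3))
                                                                                         ^^^^^^^^^^^^^^^^^^^^^
AttributeError: 'float' object has no attribute 'round'
```

```bash
sed -i 's/o\["grip_width"\].round(1)/round(o["grip_width"],1)/' go.py
python3 go.py 660 0 260 1.465
```

```text
t 0.25 pos [ 121.6 -510.5  205.2] F [ 0.9 -0.   0.3] w 91.4
[[-0.     0.232 -0.973]
 [ 0.001 -0.973 -0.232]
 [-1.    -0.001 -0.   ]]
cm [ -5.45 -37.19 -64.2 ] spin 0.3396310450759641 q [-1.48  0.34  1.52 -0.    1.28 -0.15]
```

```bash
python3 -m crank '[{"dx":-5.5,"dy":-37.2,"dz":-64.2,"spin":0.34},{"dx":-5.5,"dy":-37.2,"dz":-64.2,"spin":0.34},{"dx":-5.5,"dy":-37.2,"dz":-64.2,"spin":0.34},{"dx":-5.5,"dy":-37.2,"dz":-64.2,"spin":0.34},{"dx":-5.5,"dy":-37.2,"dz":-64.2,"spin":0.34},{"dx":-5.5,"dy":-37.2,"dz":-64.2,"spin":0.34},{"dx":-5.5,"dy":-37.2,"dz":-64.2,"spin":0.34},{"dx":-5.5,"dy":-37.2,"dz":-64.2,"spin":0.34},{"dx":-5.5,"dy":-37.2,"dz":-64.2,"spin":0.34},{"dx":-5.5,"dy":-37.2,"dz":-64.2,"spin":0.34},{"dx":-5.5,"dy":-37.2,"dz":-64.2,"spin":0.34},{"dx":-5.5,"dy":-37.2,"dz":-64.2,"spin":0.34},{"dx":-5.5,"dy":-37.2,"dz":-64.2,"spin":0.34},{"dx":-5.5,"dy":-37.2,"dz":-64.2,"spin":0.34},{"dx":-5.5,"dy":-37.2,"dz":-64.2,"spin":0.34},{"dx":-5.5,"dy":-37.2,"dz":-64.2,"spin":0.34},{"dx":-5.5,"dy":-37.2,"dz":-64.2,"spin":0.34},{"dx":-5.5,"dy":-37.2,"dz":-64.2,"spin":0.34},{"dx":-5.5,"dy":-37.2,"dz":-64.2,"spin":0.34},{"dx":-5.5,"dy":-37.2,"dz":-64.2,"spin":0.34}]'
python3 go.py 660 0 260 1.465
python3 - <<'E'
from h import *
import cv2,pickle
o=sensors.get_obs();c=capture("wrist");print(o["time"],o["tool_pos"])
cv2.imwrite("pics/w1.png",c["frame"]);pickle.dump((o,c),open("w1.pkl","wb"))
E
```

```text
time: 1.92
tool_pos: [660.7, 1.7, 258.8]
tcp_rot: [0.065, 1.569, 3.103]
contact_force: [-0.4, -0.2, -0.8]
grip_width: 91.8
t 1.9167 pos [660.7   1.7 258.8] F [-0.4 -0.2 -0.8] w 91.8
[[-0.002 -0.103 -0.995]
 [ 0.    -0.995  0.103]
 [-1.     0.     0.002]]
cm [-0.12  0.18  0.05] spin 0.0026823404805909057 q [-0.11  0.58  0.99 -0.    1.57  1.56]
1.9167 [660.67633206   1.740532   258.84525413]
```

View pics/w1.png

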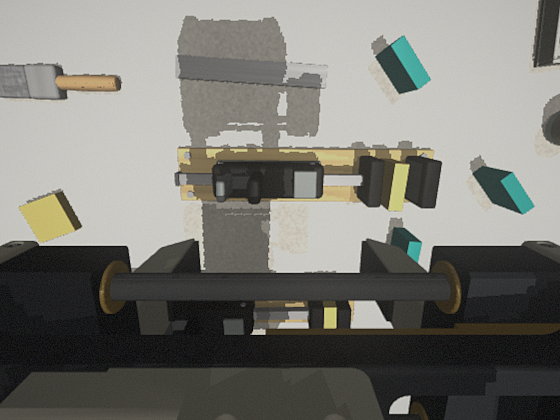

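```bash
python3 - <<'E'
import cv2
a=cv2.imread("pics/w1.png");cv2.imwrite("pics/w1z.png",cv2.resize(a[140:218,170:335],None,fx=4.8,fy=4.8,interpolation=cv2.INTER_CUBIC))
cv2.imwrite("pics/w1y.png",cv2.resize(a[140:218,310:450],None,fx=5,fy=5,interpolation=cv2.INTER_CUBIC))
E
```

```text
(no output)
```

View pics/w1z.png

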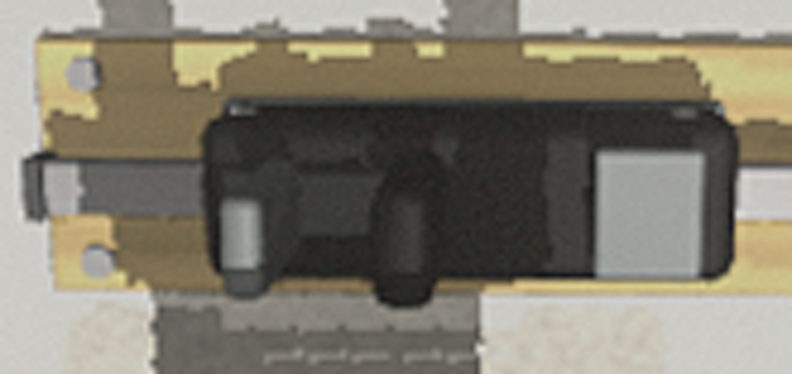

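View pics/w1y.png

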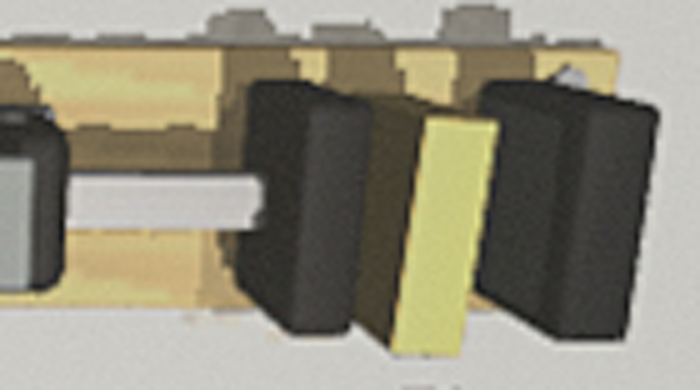

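```bash
cat > fit2.py <<'E'
import pickle
exec(open("fit.py").read().split("r=least")[0])
o,cw=pickle.load(open("w1.pkl","rb"));V=wview(cw,o)
w=np.array([[595,151,29,-17,79],[705,151,1,-17,79],[701,277,1,17,79],[596,277,29,17,79],[222,198,115,-12,122],[262,198,105,-12,122],[222,268,115,12,122],[262,268,105,12,122]],float)
w[:,:2]=(w[:,:2]-1.9)/4.8+[170,140]
j=np.array([[370,100,-80,-30,76],[352,335,-80,30,76],[578,97,-130,-30,76],[555,338,-130,30,76]],float)
j[:,:2]=(j[:,:2]-2)/5+[310,140]
w=np.r_[w,j]
g=lambda p:(proj(cw,rz(w[:,2:],p),V)-w[:,:2]).ravel()
r=least_squares(g,[656,-43,1.46],loss="soft_l1");print("wrist",r.x);print(g(r.x).reshape(-1,2).round(1))
a=least_squares(lambda p:np.r_[f(p),g(p)],r.x,loss="soft_l1");print("all",a.x);print(a.fun.reshape(-1,2).round(1))
for p in(r.x,a.x):
  for n,P in dict(trig=[110,0,100],pair=[81,0,100],tab=[15,0,79],seat=[-130,0,42],post=[74,0,122]).items(): print(n,rz([P],p).round(1))
E
python3 fit2.py
```

```text
wrist [659.75854962 -43.29713903   1.46594098]
[[-0.1 -1.2]
 [ 0.4 -1.1]
 [ 0.2  0.2]
 [-0.7  0.2]
 [-1.5 -0.6]
 [-0.4 -0.6]
 [-0.3  6.6]
 [ 0.6  6.7]
 [ 1.1 -0.6]
 [ 0.1  0.7]
 [ 1.4  0.1]
 [-0.5  0.3]]
all [658.85271306 -43.32352456   1.47083617]
[[ 0.5 -1.4]
 [ 0.2 -0.6]
 [-0.3  0.4]
 [-0.4  0.4]
 [-0.6 -2.3]
 [ 0.9 -1.7]
 [ 0.8 -1.6]
 [ 0.8 -1.8]
 [ 2.6 -3. ]
 [-0.4 -2.9]
 [-1.1  2.4]
 [-0.2  4. ]
 [-1.7  2.9]
 [-0.4  4.2]
 [-0.  -0.3]
 [ 0.4 -0.4]
 [ 0.4  1. ]
 [-0.6  1. ]
 [-1.4  0.7]
 [-0.3  0.7]
 [-0.   7.9]
 [ 0.8  7.9]
 [ 1.1 -0.2]
 [ 0.2  1.1]
 [ 1.3  0.3]
 [-0.3  0.5]]
trig [[671.3  66.1 100. ]]
pair [[668.2  37.3 100. ]]
tab [[661.3 -28.4  79. ]]
seat [[ 646.2 -172.6   42. ]]
post [[667.5  30.3 122. ]]
trig [[669.8  66.1 100. ]]
pair [[666.9  37.3 100. ]]
tab [[660.3 -28.4  79. ]]
seat [[ 645.9 -172.7   42. ]]
post [[666.2  30.3 122. ]]
```

```bash
python3 go.py 667.2 37.3 87 1.468
```

```text
t 2.0667 pos [659.3  -1.  260.5] F [ 0.3  0.3 -0.3] w 91.6
[[-0.001 -0.107 -0.994]
 [-0.    -0.994  0.107]
 [-1.     0.001  0.001]]
cm [17.35 -3.91 -0.38] spin -0.004391445874541766 q [-0.12  0.58  1.   -0.    1.57  1.56]
```

```bash
python3 -m crank '[{"dx":6,"dy":-3.9,"dz":-0.4},{"dx":6,"dy":-3.9,"dz":-0.4},{"dx":6,"dy":-3.9,"dz":-0.4},{"dx":6,"dy":-3.9,"dz":-0.4},{"dx":6,"dy":-3.9,"dz":-0.4},{"dx":6,"dy":-3.9,"dz":-0.4}]' 80.5
python3 - <<'E'
from h import *
import cv2,pickle
o=sensors.get_obs();c=capture("wrist");print(o["time"],o["tool_pos"])
pickle.dump((o,c),open("w2.pkl","wb"))
a=c["frame"];cv2.imwrite("pics/w2.png",cv2.resize(a[80:260,190:450],None,fx=3,fy=3,interpolation=cv2.INTER_CUBIC))
for i in range(3): print(sensors.get_obs()["tool_pos"])
E
```

```text
2.0667 [659.31273182  -1.04151323 260.48005206]
[659.2848798   -1.27342165 260.83231469]
[659.2848798   -1.27342165 260.83231469]
[659.2848798   -1.27342165 260.83231469]invalid input at $[0]: expected keys dx, dy, dz, spin
```

View pics/w2.png

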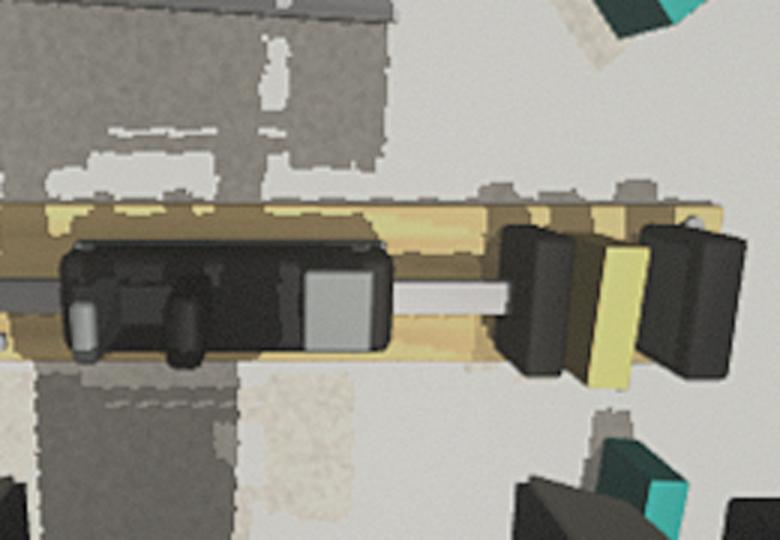

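```bash
python3 -m crank '[{"dx":6,"dy":-3.9,"dz":-0.6,"spin":0},{"dx":6,"dy":-3.9,"dz":-0.6,"spin":0},{"dx":6,"dy":-3.9,"dz":-0.6,"spin":0},{"dx":6,"dy":-3.9,"dz":-0.6,"spin":0},{"dx":6,"dy":-3.9,"dz":-0.6,"spin":0},{"dx":6,"dy":-3.9,"dz":-0.6,"spin":0}]' 80.5
python3 - <<'E'
from h import *
import cv2,pickle
o=sensors.get_obs();c=capture("wrist");print(o["time"],o["tool_pos"])
pickle.dump((o,c),open("w2.pkl","wb"))
a=c["frame"];cv2.imwrite("pics/w2.png",a)
b=a.copy();V=wview(c,o)
for x0,x1,y0,z in((1,29,17,79),(67,81,14,122),(105,115,12,122),(-10,132,22,64)):
    P=proj(c,rz([[x0,-y0,z],[x1,-y0,z],[x1,y0,z],[x0,y0,z]],[659.3,-43.3,1.468]),V)
    print(P.round(0).tolist())
    b=cv2.resize(b,None,fx=1,fy=1);cv2.polylines(b,[P.round().astype(int)],True,(0,0,255),1)
cv2.imwrite("pics/w2o.png",cv2.resize(b[40:260,200:460],None,fx=2.7,fy=2.7,interpolation=cv2.INTER_NEAREST))
cv2.imwrite("pics/w2r.png",cv2.resize(a[40:260,200:460],None,fx=2.7,fy=2.7,interpolation=cv2.INTER_CUBIC))
E
```

```text
time: 2.62
tool_pos: [670.8, 36.6, 203.0]
tcp_rot: [3.069, 1.567, -0.18]
contact_force: [-0.3, -0.2, 0.3]
grip_width: 74.3
2.6167 [670.82454313  36.56765586 202.96141103]
[[358.0, 185.0], [330.0, 185.0], [329.0, 217.0], [356.0, 217.0]]
[[295.0, 198.0], [280.0, 198.0], [280.0, 228.0], [295.0, 228.0]]
[[253.0, 200.0], [242.0, 200.0], [243.0, 226.0], [254.0, 226.0]]
[[365.0, 178.0], [232.0, 178.0], [234.0, 218.0], [362.0, 217.0]]
```

View pics/w2o.png

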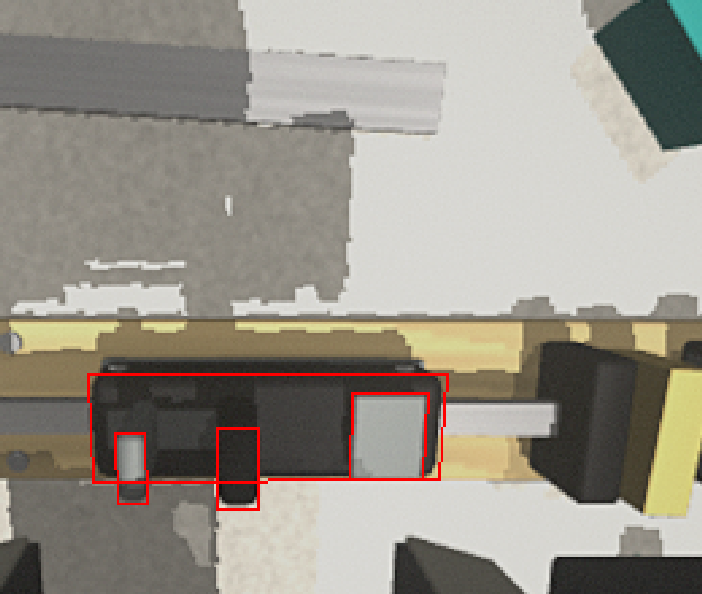

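View pics/w2r.png

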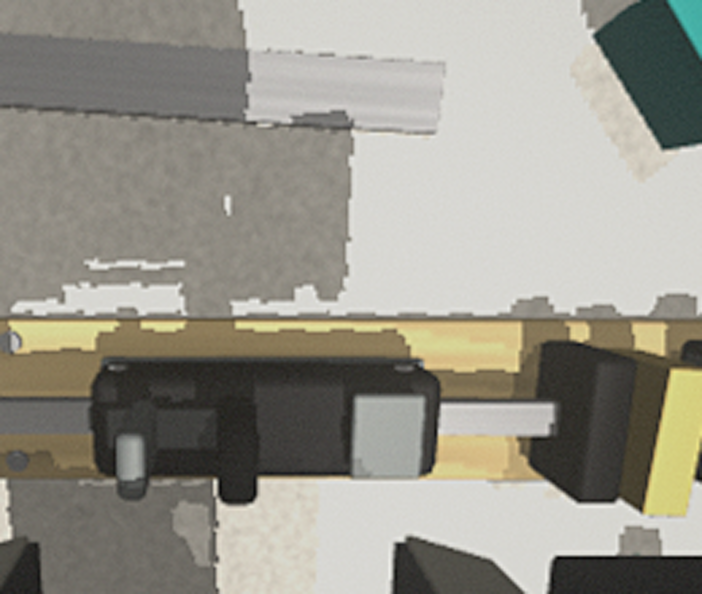

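```bash
python3 go.py 668 37.3 87 1.468
```

```text
t 2.6667 pos [670.8  36.7 202.8] F [-0.1 -0.2  1.4] w 73.6
[[ 0.004 -0.107 -0.994]
 [-0.001 -0.994  0.107]
 [-1.     0.    -0.004]]
cm [11.58 -0.03  0.33] spin -0.004838497183381918 q [-0.06  0.62  1.07 -0.    1.45  1.62]
```

```bash
python3 -m crank '[{"dx":4,"dy":0,"dz":0.3,"spin":0},{"dx":7,"dy":0,"dz":0.3,"spin":0},{"dx":9.5,"dy":0,"dz":0.3,"spin":0},{"dx":11.5,"dy":0,"dz":0.3,"spin":0},{"dx":11.5,"dy":0,"dz":0.3,"spin":0},{"dx":11.5,"dy":0,"dz":0.3,"spin":0}]'
python3 go.py 668 37.3 87 1.468
python3 - <<'E'
from h import *
import cv2
a=capture("side")["frame"]
cv2.imwrite("pics/s3.png",cv2.resize(a[120:330,170:330],None,fx=2.8,fy=2.8,interpolation=cv2.INTER_CUBIC))
E
```

```text
time: 3.17
tool_pos: [667.2, 37.7, 86.0]
tcp_rot: [0.68, 1.571, -2.568]
contact_force: [0.4, -0.0, -0.1]
grip_width: 73.7
t 3.1667 pos [667.2  37.7  86. ] F [ 0.4 -0.  -0.1] w 73.7
[[-0.    -0.107 -0.994]
 [-0.    -0.994  0.107]
 [-1.     0.     0.   ]]
cm [-0.1   0.03 -0.08] spin -0.0042139260298785786 q [-0.06  0.71  1.24 -0.    1.19  1.62]
```

View pics/s3.png

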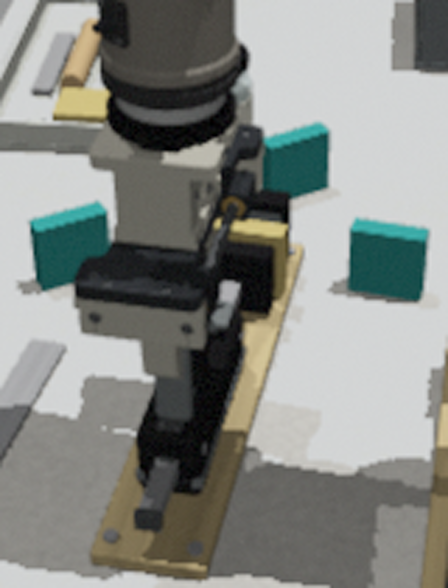

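Fingers straddle post and blade with no contact force. First squeeze: close.

```bash
python3 -m crank '[{"dx":0,"dy":0,"dz":0,"spin":0},{"dx":0,"dy":0,"dz":0,"spin":0},{"dx":0,"dy":0,"dz":0,"spin":0},{"dx":0,"dy":0,"dz":0,"spin":0},{"dx":0,"dy":0,"dz":0,"spin":0},{"dx":0,"dy":0,"dz":0,"spin":0},{"dx":0,"dy":0,"dz":0,"spin":0},{"dx":0,"dy":0,"dz":0,"spin":0},{"dx":0,"dy":0,"dz":0,"spin":0},{"dx":0,"dy":0,"dz":0,"spin":0},{"dx":0,"dy":0,"dz":0,"spin":0},{"dx":0,"dy":0,"dz":0,"spin":0}]' 25
```

```text
time: 4.22
tool_pos: [668.1, 36.5, 87.4]
tcp_rot: [2.566, 1.567, -0.682]
contact_force: [-0.1, -3.3, 6.6]
grip_width: 27.2
```

```bash
python3 -m crank '[{"dx":0,"dy":0,"dz":0,"spin":0},{"dx":0,"dy":0,"dz":0,"spin":0},{"dx":0,"dy":0,"dz":0,"spin":0},{"dx":0,"dy":0,"dz":0,"spin":0},{"dx":0,"dy":0,"dz":0,"spin":0},{"dx":0,"dy":0,"dz":0,"spin":0},{"dx":0,"dy":0,"dz":0,"spin":0},{"dx":0,"dy":0,"dz":0,"spin":0},{"dx":0,"dy":0,"dz":0,"spin":0},{"dx":0,"dy":0,"dz":0,"spin":0},{"dx":0,"dy":0,"dz":0,"spin":0},{"dx":0,"dy":0,"dz":0,"spin":0}]' 80.5
cat > look.py <<'E'
from h import *
import cv2,sys
n=sys.argv[1]
o=sensors.get_obs();a=capture("side")["frame"];w=capture("wrist")["frame"];t=capture("top")["frame"]
A=cv2.resize(a[150:330,190:310],None,fx=2.2,fy=2.2,interpolation=cv2.INTER_CUBIC)
W=cv2.resize(w[0:300,150:560],None,fx=1.25,fy=1.25,interpolation=cv2.INTER_CUBIC)
H=max(A.shape[0],W.shape[0]);I=np.zeros((H,A.shape[1]+W.shape[1],3),np.uint8);I[:A.shape[0],:A.shape[1]]=A;I[:W.shape[0],A.shape[1]:]=W
cv2.imwrite(f"pics/{n}.png",I)
cv2.imwrite(f"pics/{n}t.png",cv2.resize(t[160:230,175:370],None,fx=4,fy=4,interpolation=cv2.INTER_CUBIC))
print(o["time"],o["tool_pos"],o["contact_force"],o["grip_width"])
E
python3 look.py l1
```

```text
time: 5.22
tool_pos: [667.1, 38.3, 85.5]
tcp_rot: [1.986, 1.571, -1.262]
contact_force: [-0.1, 0.4, 0.6]
grip_width: 74.0
5.2167 [667.12777587  38.30179717  85.50844186] [-0.14430751  0.39240066  0.55021678] 73.99869620781985
```

View pics/l1.png

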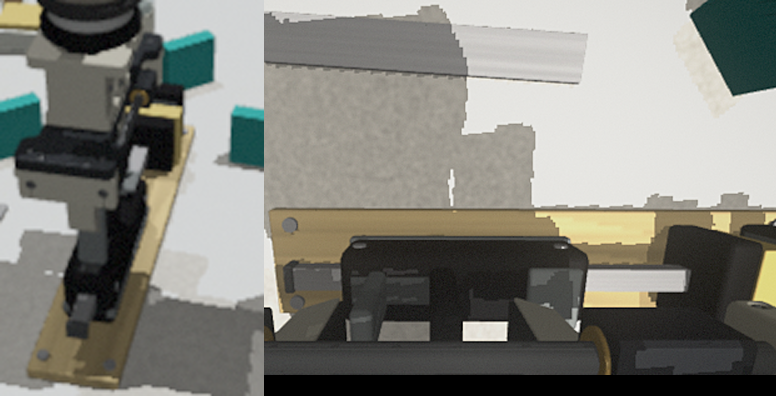

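View pics/l1t.png

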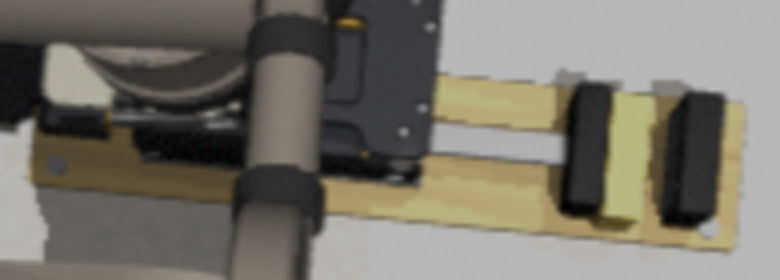

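```bash
python3 -m crank '[{"dx":0,"dy":0,"dz":0,"spin":0},{"dx":0,"dy":0,"dz":0,"spin":0},{"dx":0,"dy":0,"dz":0,"spin":0},{"dx":0,"dy":0,"dz":0,"spin":0},{"dx":0,"dy":0,"dz":0,"spin":0},{"dx":0,"dy":0,"dz":0,"spin":0},{"dx":0,"dy":0,"dz":0,"spin":0},{"dx":0,"dy":0,"dz":0,"spin":0},{"dx":0,"dy":0,"dz":0,"spin":0},{"dx":0,"dy":0,"dz":0,"spin":0},{"dx":0,"dy":0,"dz":0,"spin":0},{"dx":0,"dy":0,"dz":0,"spin":0}]' 25
python3 -m crank '[{"dx":0,"dy":0,"dz":0,"spin":0},{"dx":0,"dy":0,"dz":0,"spin":0},{"dx":0,"dy":0,"dz":0,"spin":0},{"dx":0,"dy":0,"dz":0,"spin":0},{"dx":0,"dy":0,"dz":0,"spin":0},{"dx":0,"dy":0,"dz":0,"spin":0},{"dx":0,"dy":0,"dz":0,"spin":0},{"dx":0,"dy":0,"dz":0,"spin":0},{"dx":0,"dy":0,"dz":0,"spin":0},{"dx":0,"dy":0,"dz":0,"spin":0},{"dx":0,"dy":0,"dz":0,"spin":0},{"dx":0,"dy":0,"dz":0,"spin":0}]' 80.5
python3 look.py l2
```

```text
time: 6.37
tool_pos: [666.9, 36.7, 85.4]
tcp_rot: [1.337, 1.569, -1.912]
contact_force: [-0.6, -5.0, 0.3]
grip_width: 27.6
time: 7.37
tool_pos: [667.1, 38.3, 85.5]
tcp_rot: [1.534, 1.571, -1.714]
contact_force: [0.9, 0.3, -0.1]
grip_width: 74.0
7.3667 [667.10892391  38.33907011  85.47789377] [ 0.92485399  0.25067827 -0.12004838] 74.00462868055317
```

View pics/l2t.png

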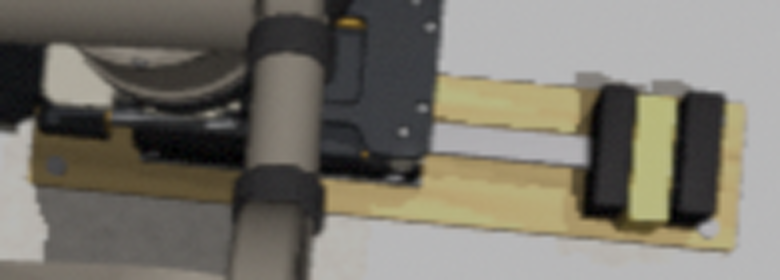

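```bash
python3 -m crank '[{"dx":0,"dy":0,"dz":0,"spin":0},{"dx":0,"dy":0,"dz":0,"spin":0},{"dx":0,"dy":0,"dz":0,"spin":0},{"dx":0,"dy":0,"dz":0,"spin":0},{"dx":0,"dy":0,"dz":0,"spin":0},{"dx":0,"dy":0,"dz":0,"spin":0},{"dx":0,"dy":0,"dz":0,"spin":0},{"dx":0,"dy":0,"dz":0,"spin":0},{"dx":0,"dy":0,"dz":0,"spin":0},{"dx":0,"dy":0,"dz":0,"spin":0},{"dx":0,"dy":0,"dz":0,"spin":0},{"dx":0,"dy":0,"dz":0,"spin":0}]' 25
python3 -m crank '[{"dx":0,"dy":0,"dz":0,"spin":0},{"dx":0,"dy":0,"dz":0,"spin":0},{"dx":0,"dy":0,"dz":0,"spin":0},{"dx":0,"dy":0,"dz":0,"spin":0},{"dx":0,"dy":0,"dz":0,"spin":0},{"dx":0,"dy":0,"dz":0,"spin":0},{"dx":0,"dy":0,"dz":0,"spin":0},{"dx":0,"dy":0,"dz":0,"spin":0},{"dx":0,"dy":0,"dz":0,"spin":0},{"dx":0,"dy":0,"dz":0,"spin":0},{"dx":0,"dy":0,"dz":0,"spin":0},{"dx":0,"dy":0,"dz":0,"spin":0}]' 80.5
python3 look.py l3
```

```text
time: 8.52
tool_pos: [666.9, 36.7, 85.4]
tcp_rot: [1.286, 1.569, -1.963]
contact_force: [-0.9, -5.0, 0.7]
grip_width: 27.8
time: 9.52
tool_pos: [667.1, 38.3, 85.5]
tcp_rot: [1.377, 1.571, -1.871]
contact_force: [-0.1, 0.4, -0.1]
grip_width: 74.0
9.5167 [667.10837195  38.30089919  85.46906886] [-0.09990308  0.36013476 -0.10642573] 74.04843409138874
```

View pics/l3t.png

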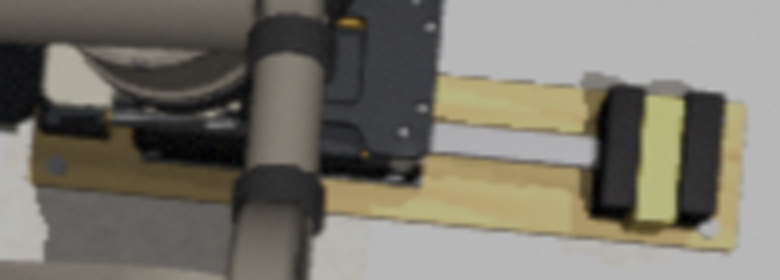

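View pics/l3.png

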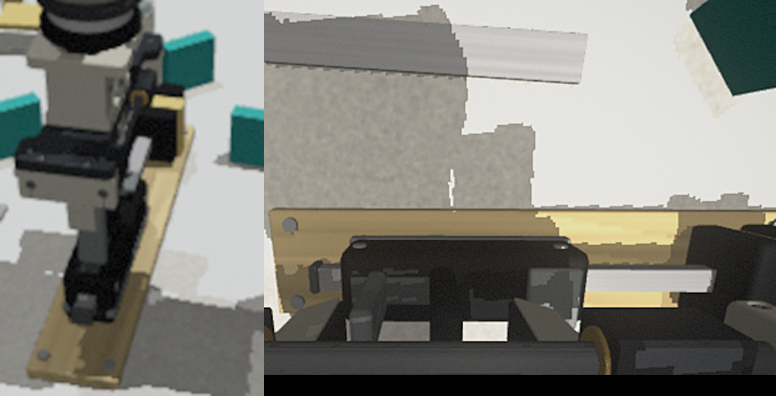

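```bash
python3 -m crank '[{"dx":0,"dy":0,"dz":0,"spin":0},{"dx":0,"dy":0,"dz":0,"spin":0},{"dx":0,"dy":0,"dz":0,"spin":0},{"dx":0,"dy":0,"dz":0,"spin":0},{"dx":0,"dy":0,"dz":0,"spin":0},{"dx":0,"dy":0,"dz":0,"spin":0},{"dx":0,"dy":0,"dz":0,"spin":0},{"dx":0,"dy":0,"dz":0,"spin":0},{"dx":0,"dy":0,"dz":0,"spin":0},{"dx":0,"dy":0,"dz":0,"spin":0},{"dx":0,"dy":0,"dz":0,"spin":0},{"dx":0,"dy":0,"dz":0,"spin":0}]' 25
python3 -m crank '[{"dx":0,"dy":0,"dz":0,"spin":0},{"dx":0,"dy":0,"dz":0,"spin":0},{"dx":0,"dy":0,"dz":0,"spin":0},{"dx":0,"dy":0,"dz":0,"spin":0},{"dx":0,"dy":0,"dz":0,"spin":0},{"dx":0,"dy":0,"dz":0,"spin":0},{"dx":0,"dy":0,"dz":0,"spin":0},{"dx":0,"dy":0,"dz":0,"spin":0},{"dx":0,"dy":0,"dz":0,"spin":0},{"dx":0,"dy":0,"dz":0,"spin":0}]' 80.5
python3 look.py l4; python3 go.py 661.4 -28.4 130 1.468
python3 -c "
import cv2,numpy as np
for a,b in(('l2t','l3t'),('l3t','l4t')):
  d=cv2.absdiff(cv2.imread(f'pics/{a}.png'),cv2.imread(f'pics/{b}.png'))[60:230,430:]; print(a,b,d.mean(),d.max())"
```

```text
time: 10.67
tool_pos: [666.9, 36.7, 85.3]
tcp_rot: [1.238, 1.569, -2.01]
contact_force: [-0.8, -5.2, -1.4]
grip_width: 27.7
time: 11.5
tool_pos: [667.1, 38.1, 85.5]
tcp_rot: [1.896, 1.571, -1.352]
contact_force: [0.1, -0.7, -0.6]
grip_width: 73.6
11.5 [667.13697205  38.05692922  85.54257212] [ 0.11730424 -0.66991773 -0.58425324] 73.61525075637417
t 11.65 pos [667.1  38.2  85.5] F [-0.2  0.1 -0.1] w 73.7
[[ 0.    -0.106 -0.994]
 [-0.    -0.994  0.106]
 [-1.     0.    -0.   ]]
cm [-4.45  6.69 -0.14] spin -0.0035583032872468223 q [-0.06  0.71  1.24 -0.    1.19  1.62]
l2t l3t 7.778324929971989 159
l3t l4t 0.7861904761904762 19
```

View pics/l4t.png

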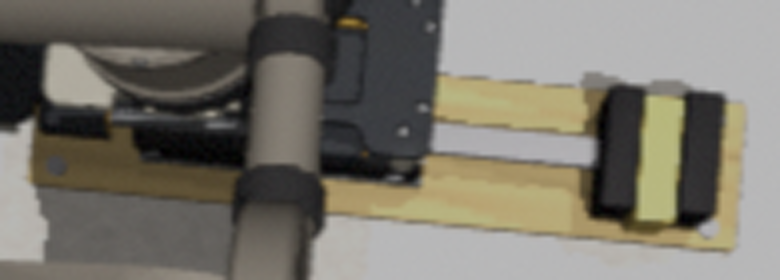

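```bash
python3 -m crank '[{"dx":-3,"dy":0,"dz":0,"spin":0},{"dx":-6,"dy":0,"dz":0,"spin":0},{"dx":-7,"dy":0,"dz":0,"spin":0},{"dx":-7,"dy":3.5,"dz":-0.1,"spin":0},{"dx":-7,"dy":6.7,"dz":-0.1,"spin":0},{"dx":-7,"dy":6.7,"dz":-0.1,"spin":0},{"dx":-7,"dy":6.7,"dz":-0.1,"spin":0}]' 80.5
python3 -m crank '[{"dx":0,"dy":0,"dz":0,"spin":0},{"dx":0,"dy":0,"dz":0,"spin":0},{"dx":0,"dy":0,"dz":0,"spin":0},{"dx":0,"dy":0,"dz":0,"spin":0},{"dx":0,"dy":0,"dz":0,"spin":0},{"dx":0,"dy":0,"dz":0,"spin":0},{"dx":0,"dy":0,"dz":0,"spin":0},{"dx":0,"dy":0,"dz":0,"spin":0},{"dx":0,"dy":0,"dz":0,"spin":0},{"dx":0,"dy":0,"dz":0,"spin":0},{"dx":0,"dy":0,"dz":0,"spin":0},{"dx":0,"dy":0,"dz":0,"spin":0}]' 0
python3 look.py l5; python3 go.py 661.4 -28.4 85 1.468
```

```text
time: 12.23
tool_pos: [660.7, -30.1, 155.2]
tcp_rot: [0.238, 1.57, -3.013]
contact_force: [0.6, 0.5, -0.5]
grip_width: 73.9
time: 13.23
tool_pos: [661.0, -28.4, 155.5]
tcp_rot: [2.271, 1.571, -0.977]
contact_force: [-0.7, -0.3, -0.1]
grip_width: 1.2
13.2333 [661.02128631 -28.43321405 155.51562245] [-0.66197531 -0.34206748 -0.11879399] 1.2489647746068127
t 13.3833 pos [661.  -28.4 155.5] F [-0.8  1.2 -0.1] w 0.5
[[ 0.    -0.106 -0.994]
 [-0.    -0.994  0.106]
 [-1.     0.    -0.   ]]
cm [ 7.05 -0.01 -0.04] spin -0.0034658159391725007 q [-0.16  0.63  1.18 -0.    1.33  1.52]
```

View pics/l5.png

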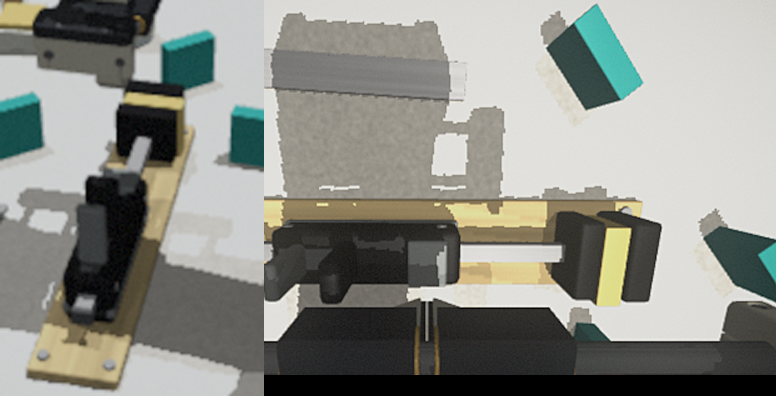

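```bash
python3 -m crank '[{"dx":3,"dy":0,"dz":0,"spin":0},{"dx":5.5,"dy":0,"dz":0,"spin":0},{"dx":7,"dy":0,"dz":0,"spin":0},{"dx":7.5,"dy":0,"dz":0,"spin":0},{"dx":7.8,"dy":0,"dz":0,"spin":0},{"dx":8,"dy":0,"dz":0,"spin":0},{"dx":8.1,"dy":0,"dz":0,"spin":0},{"dx":8.2,"dy":0,"dz":0,"spin":0},{"dx":8.2,"dy":0,"dz":0,"spin":0},{"dx":8.2,"dy":0,"dz":0,"spin":0},{"dx":8.2,"dy":0,"dz":0,"spin":0},{"dx":8.2,"dy":0,"dz":0,"spin":0},{"dx":8.2,"dy":0,"dz":0,"spin":0},{"dx":8.2,"dy":0,"dz":0,"spin":0},{"dx":8.2,"dy":0,"dz":0,"spin":0}]' 0
python3 look.py l6
```

```text
time: 14.63
tool_pos: [661.0, -28.4, 73.5]
tcp_rot: [1.249, 1.571, -1.999]
contact_force: [-0.3, -0.1, 0.1]
grip_width: 0.3
14.6333 [660.99984852 -28.38702642  73.49001422] [-0.34827031 -0.06284595  0.10895294] 0.3081702830829664
```

View pics/l6t.png

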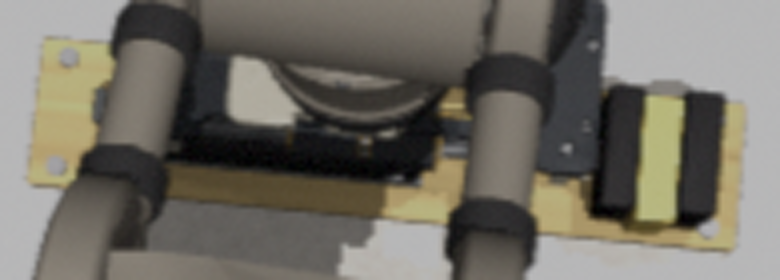

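View pics/l6.png

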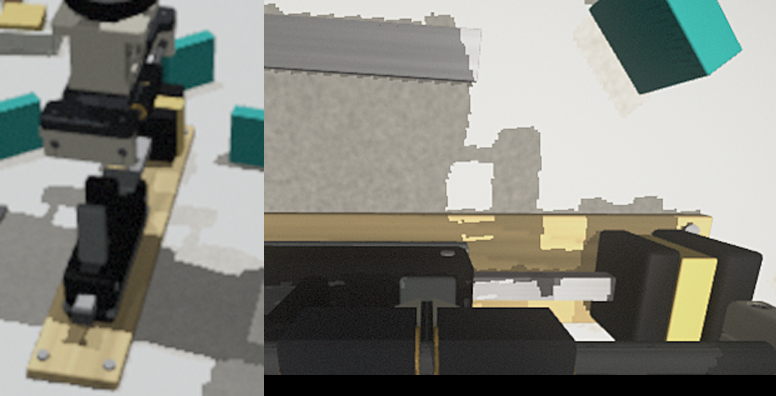

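```bash
python3 - <<'E'
from h import *
import cv2
o=sensors.get_obs();c=capture("wrist");s=capture("side");V=wview(c,o)
tc=proj(c,[o["tool_pos"]],V);print("tcp wrist",tc,"side",proj(s,[o["tool_pos"]]))
P4=rz([[1,-17,79],[29,-17,79],[29,17,79],[1,17,79]],[660,-43.3,1.468])
P5=P4-[0,0,8]
a=c["frame"].copy();b=s["frame"].copy()
k=4
A=cv2.resize(a[190:300,240:400],None,fx=k,fy=k,interpolation=cv2.INTER_CUBIC)
B=cv2.resize(b[180:290,195:300],None,fx=k,fy=k,interpolation=cv2.INTER_CUBIC)
for P,col in((P4,(0,0,255)),(P5,(0,255,0))):
  cv2.polylines(A,[((proj(c,P,V)-[240,190])*k).astype(int)],True,col,1)
  cv2.polylines(B,[((proj(s,P)-[195,180])*k).astype(int)],True,col,1)
cv2.circle(A,tuple(((tc[0]-[240,190])*k).astype(int).tolist()),4,(255,0,255),-1)
cv2.circle(B,tuple(((proj(s,[o["tool_pos"]])[0]-[195,180])*k).astype(int).tolist()),4,(255,0,255),-1)
cv2.imwrite("pics/a7.png",A);cv2.imwrite("pics/b7.png",B)
E
```

```text
tcp wrist [[280.23080298 243.68136408]] side [[242.92231593 232.7248952 ]]
```

View pics/a7.png

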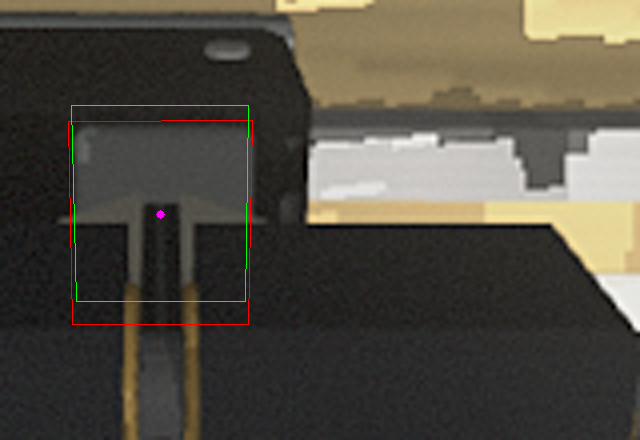

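View pics/b7.png

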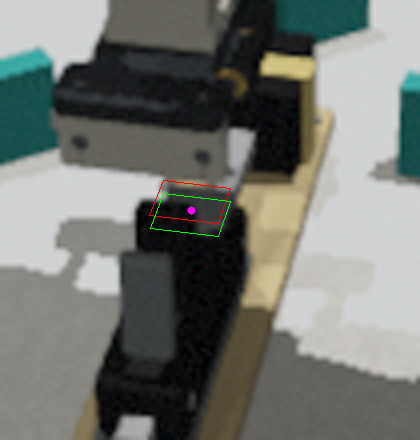

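```bash
python3 -m crank '[{"dx":0.1,"dy":0,"dz":0,"spin":0},{"dx":0.2,"dy":0,"dz":0,"spin":0},{"dx":0.2,"dy":0,"dz":0,"spin":0},{"dx":0.2,"dy":0,"dz":0,"spin":0}]' 0; python3 -m crank '[{"dx":0.1,"dy":0,"dz":0,"spin":0},{"dx":0.2,"dy":0,"dz":0,"spin":0},{"dx":0.2,"dy":0,"dz":0,"spin":0},{"dx":0.2,"dy":0,"dz":0,"spin":0}]' 0
```

```text
time: 15.22
tool_pos: [660.9, -28.4, 71.3]
tcp_rot: [0.306, 1.571, -2.942]
contact_force: [0.7, -0.1, -0.6]
grip_width: 0.9
time: 15.55
tool_pos: [660.9, -28.4, 69.4]
tcp_rot: [0.355, 1.571, -2.893]
contact_force: [0.4, -0.4, -0.3]
grip_width: 0.8
```

```bash
python3 - <<'E'
from h import *
import cv2
o=sensors.get_obs();c=capture("wrist");s=capture("side");V=wview(c,o)
print(o["tool_pos"],o["contact_force"],o["tau"].round(1))
k=4
a=c["frame"];b=s["frame"].copy()
for z in(0,19,66,120):
  print(z,proj(s,[o["tool_pos"]+[0,0,z]]),proj(s,[o["tool_pos"]+[10,95,z]]),proj(s,[o["tool_pos"]+[-10,95,z]]))
B=cv2.resize(b[140:290,170:310],None,fx=k,fy=k,interpolation=cv2.INTER_CUBIC)
A=cv2.resize(a[190:300,200:390],None,fx=k,fy=k,interpolation=cv2.INTER_CUBIC)
for z,col in((0,(255,0,255)),(66,(0,0,255))):
  for d in([0,0],[37,95],[-37,95],[-37,-95],[37,-95]):
    T=toolT(o)
    p=T[:3,:3]@[-z,-d[1],-d[0]]+T[:3,3] 
    q=(proj(s,[p])[0]-[170,140])*k
    cv2.circle(B,tuple(q.astype(int).tolist()),4,col,-1)
cv2.imwrite("pics/a8.png",A);cv2.imwrite("pics/b8.png",B)
E
```

```text
[660.94225063 -28.38610851  69.39342279] [ 0.39690436 -0.41571637 -0.33422569] [ -0.  -59.2 -23.    0.   -0.1  -0. ]
0 [[243.00092509 234.34908825]] [[231.33384938 266.41242004]] [[242.23614253 267.04103456]]
19 [[242.76834088 226.72214811]] [[230.93817787 258.55556787]] [[241.97473742 259.1828859 ]]
66 [[242.16954102 207.08620311]] [[229.91612435 238.26064338]] [[241.29947152 238.88358933]]
120 [[241.43714681 183.06940993]] [[228.65939199 213.30569938]] [[240.46908715 213.92124707]]
```

View pics/a8.png

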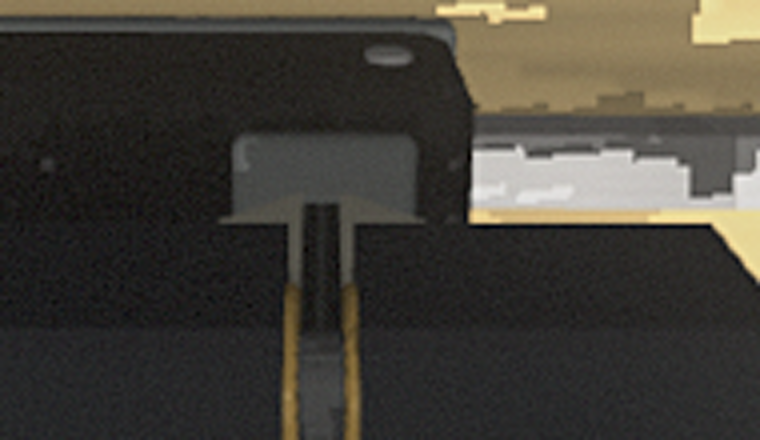

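View pics/b8.png

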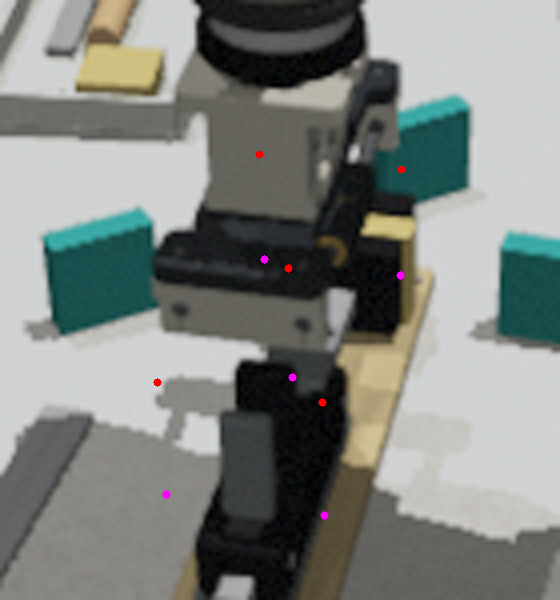

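```bash
for i in 1; do python3 -m crank '[{"dx":0.1,"dy":0,"dz":0,"spin":0},{"dx":0.2,"dy":0,"dz":0,"spin":0},{"dx":0.3,"dy":0,"dz":0,"spin":0},{"dx":0.3,"dy":0,"dz":0,"spin":0}]' 0|egrep 'pos|force'; done;  python3 -m crank '[{"dx":0.1,"dy":0,"dz":0,"spin":0},{"dx":0.2,"dy":0,"dz":0,"spin":0},{"dx":0.3,"dy":0,"dz":0,"spin":0},{"dx":0.3,"dy":0,"dz":0,"spin":0}]' 0|egrep 'pos|force'
```

```text
tool_pos: [660.8, -28.4, 66.2]
contact_force: [0.2, 0.2, -0.2]
tool_pos: [660.8, -28.4, 63.2]
contact_force: [0.6, 0.4, 0.4]
```

```bash
python3 look.py l9; python3 - <<'E'
from h import *
import cv2
c=capture("wrist");s=capture("side");k=5
cv2.imwrite("pics/a9.png",cv2.resize(c["frame"][170:280,210:370],None,fx=k,fy=k,interpolation=cv2.INTER_CUBIC))
cv2.imwrite("pics/b9.png",cv2.resize(s["frame"][190:300,200:300],None,fx=k,fy=k,interpolation=cv2.INTER_CUBIC))
E
```

```text
16.3167 [660.84853473 -28.38288693  63.17345819] [0.57360475 0.37822303 0.42002035] 0.3723975102620197
```

View pics/a9.png

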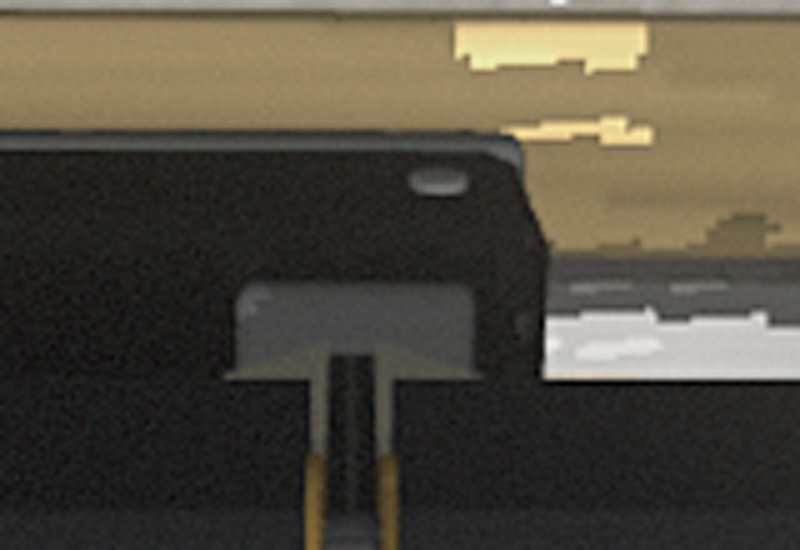

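View pics/b9.png

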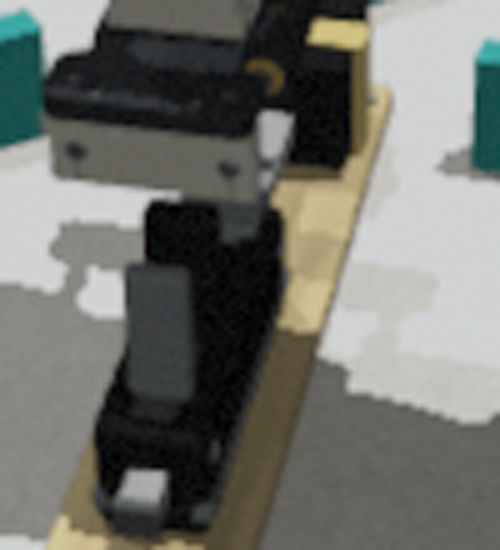

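View pics/l9t.png

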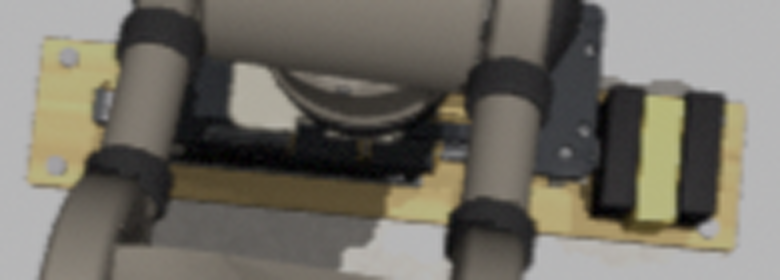

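```bash
python3 -m crank '[{"dx":0.1,"dy":0,"dz":0,"spin":0},{"dx":0.2,"dy":0,"dz":0,"spin":0},{"dx":0.2,"dy":0,"dz":0,"spin":0},{"dx":0.2,"dy":0,"dz":0,"spin":0}]' 0|egrep 'pos|force'
```

```text
tool_pos: [660.9, -28.4, 61.4]
contact_force: [-0.4, -0.2, -0.4]
```

```bash
python3 -m crank '[{"dx":0.1,"dy":0,"dz":0,"spin":0},{"dx":0.2,"dy":0,"dz":0,"spin":0},{"dx":0.2,"dy":0,"dz":0,"spin":0},{"dx":0.2,"dy":0,"dz":0,"spin":0}]' 0|egrep 'pos|force'
```

```text
tool_pos: [661.0, -28.4, 59.4]
contact_force: [-0.2, -0.1, -0.7]
```

```bash
python3 -m crank '[{"dx":0.1,"dy":0,"dz":0,"spin":0},{"dx":0.2,"dy":0,"dz":0,"spin":0},{"dx":0.2,"dy":0,"dz":0,"spin":0},{"dx":0.2,"dy":0,"dz":0,"spin":0}]' 0|egrep 'pos|force'
python3 - <<'E'
from h import *
import cv2
c=capture("wrist");s=capture("side");k=5
cv2.imwrite("pics/a10.png",cv2.resize(c["frame"][170:280,210:370],None,fx=k,fy=k,interpolation=cv2.INTER_CUBIC))
cv2.imwrite("pics/b10.png",cv2.resize(s["frame"][190:300,200:300],None,fx=k,fy=k,interpolation=cv2.INTER_CUBIC))
E
```

```text
tool_pos: [661.2, -28.4, 58.1]
contact_force: [-1.7, -0.2, 4.4]
```

View pics/a10.png

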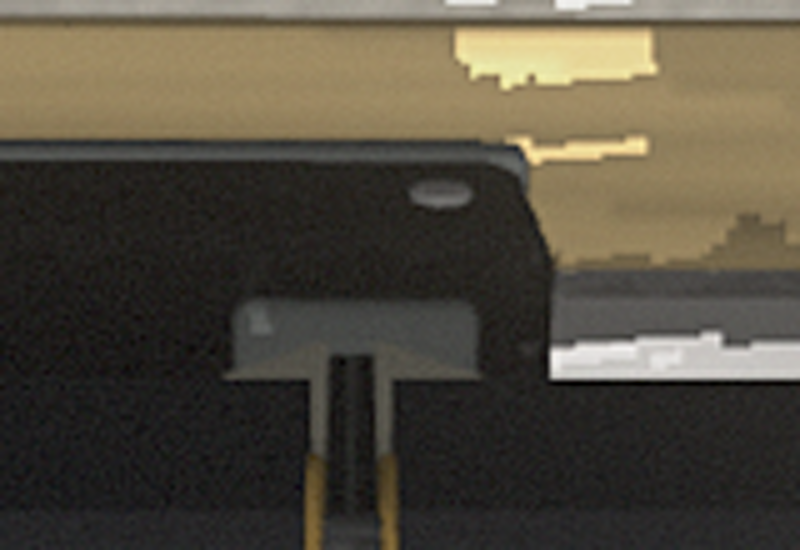

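View pics/b10.png

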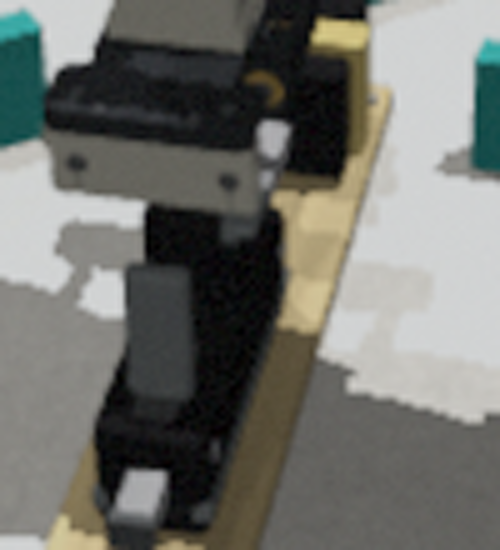

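```bash
python3 -m crank '[{"dx":0.1,"dy":0,"dz":0,"spin":0},{"dx":0.2,"dy":0,"dz":0,"spin":0},{"dx":0.2,"dy":0,"dz":0,"spin":0},{"dx":0.2,"dy":0,"dz":0,"spin":0}]' 0|egrep 'pos|force'
python3 look.py l11
```

```text
tool_pos: [661.2, -28.4, 56.6]
contact_force: [-3.0, 0.4, 9.1]
18.0 [661.2287452  -28.43999681  56.62256854] [-2.96233117  0.37897958  9.10848956] 0.4152590497981915
```

View pics/l11t.png

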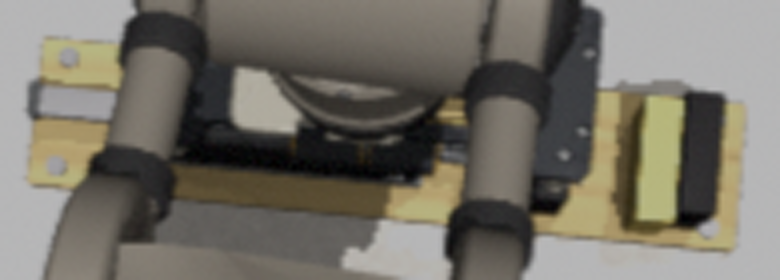

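```bash
python3 -m crank '[{"dx":0.1,"dy":0,"dz":0,"spin":0},{"dx":0.2,"dy":0,"dz":0,"spin":0},{"dx":0.2,"dy":0,"dz":0,"spin":0},{"dx":0.2,"dy":0,"dz":0,"spin":0},{"dx":0.2,"dy":0,"dz":0,"spin":0},{"dx":0.2,"dy":0,"dz":0,"spin":0},{"dx":0.2,"dy":0,"dz":0,"spin":0},{"dx":0.2,"dy":0,"dz":0,"spin":0},{"dx":0.2,"dy":0,"dz":0,"spin":0},{"dx":0.2,"dy":0,"dz":0,"spin":0},{"dx":0.2,"dy":0,"dz":0,"spin":0},{"dx":0.2,"dy":0,"dz":0,"spin":0},{"dx":0.2,"dy":0,"dz":0,"spin":0},{"dx":0.2,"dy":0,"dz":0,"spin":0}]' 0|egrep 'pos|force'
python3 look.py l12
python3 -m crank '[{"dx":-2,"dy":0,"dz":0,"spin":0},{"dx":-5,"dy":0,"dz":0,"spin":0},{"dx":-8,"dy":0,"dz":0,"spin":0},{"dx":-12,"dy":0,"dz":0,"spin":0},{"dx":-16,"dy":0,"dz":0,"spin":0},{"dx":-20,"dy":0,"dz":0,"spin":0},{"dx":-20,"dy":0,"dz":10,"spin":0},{"dx":-20,"dy":0,"dz":10,"spin":0},{"dx":-20,"dy":0,"dz":10,"spin":0},{"dx":-20,"dy":0,"dz":10,"spin":0}]' 0|egrep 'pos|force'
python3 look.py l13
python3 - <<'E'
from h import *
import cv2
cv2.imwrite("pics/s13.png",capture("side")["frame"]);cv2.imwrite("pics/w13.png",capture("wrist")["frame"])
E
```

```text
tool_pos: [661.2, -28.4, 54.8]
contact_force: [-3.2, 0.8, 8.5]
19.3167 [661.22794873 -28.43291803  54.79152143] [-3.21340826  0.80527293  8.53741905] 0.49240771081034757
tool_pos: [558.3, -17.1, 254.1]
contact_force: [0.8, 0.7, 0.2]
20.3 [558.30355329 -17.07815037 254.12747823] [0.81445525 0.65485349 0.18616615] 0.314753070355389
```

View pics/l13t.png

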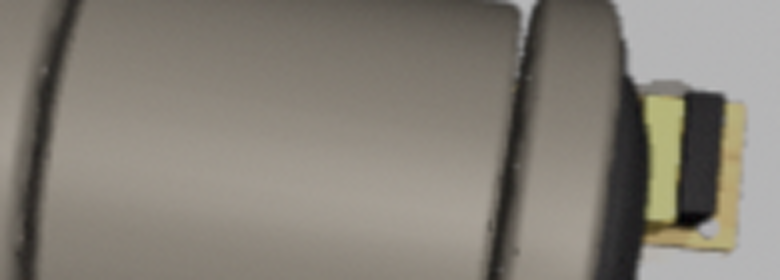

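View pics/w13.png

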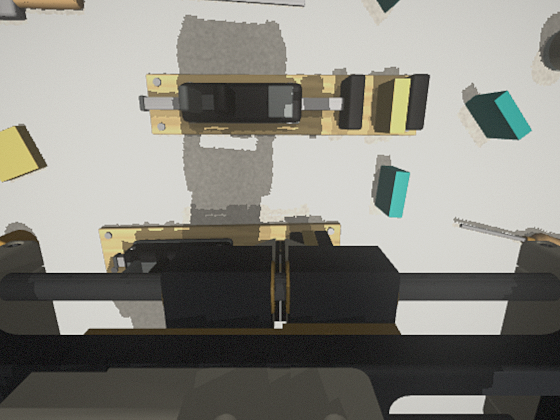

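View pics/s13.png

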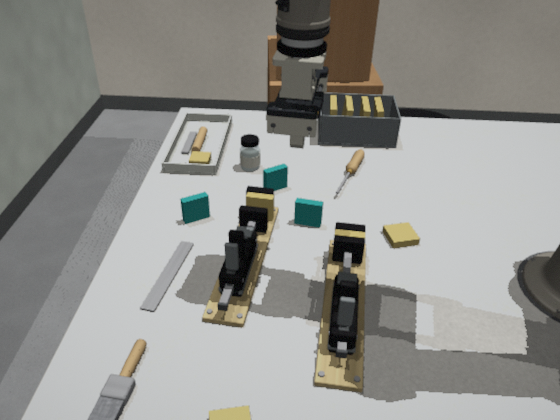

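```bash
python3 - <<'E'
from h import *
import cv2
o=sensors.get_obs();c=capture("wrist");V=wview(c,o);b=c["frame"].copy()
b=cv2.resize(b[50:160,130:450],None,fx=2.4,fy=2.4,interpolation=cv2.INTER_CUBIC)
for x,z,h in((-80,76,30),(-130,76,30),(-112,72,30),(1,79,17)):
    P=(proj(c,rz([[x,-h,z],[x,h,z]],[660,-43.3,1.468]),V)-[130,50])*2.4
    cv2.line(b,*[tuple(map(int,p)) for p in P],(0,0,255),1)
cv2.imwrite("pics/f.png",b);print(o["time"],o["contact_force"],o["dq"].round(3))
E
```

```text
20.55 [0.15242384 0.29201542 0.33748319] [ 0.002  0.01   0.002  0.001 -0.     0.   ]
```

View pics/f.png

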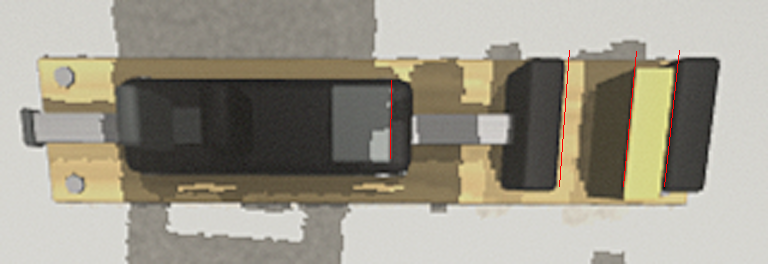

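```bash
python3 -c "
from plant import bot
print(bot.close_job())"
```

```text
the job is handed in; nothing more can be done
None
```

The job is done and handed in at about 20.6 s of the 51 s allowed. I squeezed the open clamp's trigger four times by pinching it against the grip post, letting it spring back each time. The top pictures after the third and fourth squeezes matched, so the jaw was tight, and it held the coupon with the gripper lifted clear. I then pressed the release tab down, up to about 9 N, and the jaw sprang back.

**Last checks:** An overlay on the last wrist picture puts the moving jaw's face at its fully open line. The coupon is standing flush against the fixed jaw and the tab looks raised. The arm is well clear, with contact force near zero. I sent no moves near the other clamp or the turquoise parts, and the last side picture shows them where they were.

**What disagreed:**
- **Fingertip height:** the first press at the expected height met nothing. The fingers touched the tab only at a reported height of about 58 mm instead of 79 mm. The true fingertips seem to be about 20 mm above the reported TCP, so I went down in small steps, checking the force.
- **Side camera:** its pictures sat about 4 pixels off the fitted clamp pose. The top and wrist cameras agreed to within about 4 mm across the clamp and 1 mm along it.

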